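# Show a wax block to the block camera

## Robot

A 7-joint arm with a two-finger parallel gripper is mounted at the origin on the work surface. World frame = base frame: x ahead of the robot, y to its left, z up, the work surface at z = 0. Lengths are in m, angles in rad, forces in N, time in s.
With the tool pointing down it reaches from about 0.35 to 0.775 m from the base axis. Payload 3.1 kg.
Tool frame: the origin (TCP) lies at the very end of the fingers, on their centre line; the grasp point (between the pads) lies 19 mm behind it (manip.tcp_to_grasp is the distance from the TCP to the grasp point, in m); z points along the fingers, y is the direction in which the jaws open and shut (so a half turn about z gives the same grasp; the last joint's range is limited). The gripper opens to 85 mm and grips with 20 to 120 N. Pads are 22 mm wide; open, the fingers measure 114 mm over their backs; the gripper's body (76 mm by 85 mm) begins 54 mm behind the grasp point. The pads swing forward as they close: fully open they stand 13 mm farther back than shut.
Start: joints at [-1.232, 0.311, 0.014, 1.512, -0.004, 1.319, -0.027], TCP at [0.204, 0.511, 0.231] pointing down, gripper open.
Joint ranges: [-2.7, 2.7], [-0.3, 1.91], [-1.27, 1.3], [0.12, 2.57], [-1.44, 4.58], [0.2, 2.03], [-3.05, 3.05]. Speed limits (rad/s): [2.79, 2.79, 3.14, 3.14, 3.14, 3.14, 3.14].

## Interface

Orientations are given as a unit quaternion [w, x, y, z].
In Python, from plant import manip, vision, spotter gives the robot as it stands.
- The arm moves only by the tool servo_tool, never from a script. Its argument "motion" is one flat list of numbers, 6 for each row, row after row: the shift along the tool's x, y, z normalised to -1 to 1, where 1 is 0.3 m, then the turn, a rotation vector about the tool's x, y, z normalised to -1 to 1, where 1 is 0.5 rad. A call has 1 to 20 rows; each row is the pose to reach, as a shift and turn from the pose measured when the call began, along the tool's axes at that moment; what a row does not reach only later rows make up. A row lasts 1/10 s, in which the tool goes at most 50 mm and 8.59 degrees, less where a joint would pass 70% of its speed; a pose out of reach is approached as far as the arm can. A call with a number of a shift or a turn outside -1 to 1 is refused whole. A call with a gripper value outside its range is refused whole. "hand" is the opening, from -1 (shut) to 1 (fully open), set as the call begins (left out, the last holds). The fingers move at their own pace and stop on an object; "grip_force" is the grip in N (left out, the last holds). Time passes only in rows, so rows that repeat a pose let the fingers close. It gives the time, the measured TCP pose, the force and the opening at its end, in the units of the state.
- manip.state(): the state, without advancing time (a new reading comes with each control period).
- vision.grab_frame(name): name is "side" or "top"; returns (picture, depth): 420x560x3 uint8, red, green, blue; 420x560 float32, m along the optical axis (not along the pixel's ray), 0 where there is no reading.
- vision.camera_info(name): a dict with "fx", "fy", "cx", "cy" (pixels), "eye" and "orientation" of the camera in the world. Camera axes: x right, y down, z forward; pixel columns grow to the right and rows downward; lengths in m; the calibration is good to about 2 mm. A picture is of the moment at which its call begins. camera_info takes no time and is no camera call.
- manip.sign_off(): hands the job in, once; it reports no verdict.
Trained networks look in the newest picture that a camera, given by its name, has taken for a name from the list of things; names that differ only in an ending like _2 or _b are one class to them, and where a whole thing is asked for, a point or a joint stands for the part that bears it (a point fixed in the world has none). Each returns a list of dicts, best first, with "score" (0 to 1); they miss things now and then, are a little off and sometimes report something else, mostly with a low value. They report only what shows in the picture. A call takes as long as a camera call. They do not tell look-alikes from the thing itself.
- spotter.spot_in(query, camera): "box" ([centre column, centre row, width, height] in pixels, round what is visible of it).
- spotter.cut_out(query, camera): "region" (420x560 bool, what is visible of it) and "box" ([centre column, centre row, width, height] in pixels, round what is visible of it).
The state is a dict: "time": time; "joint_pos": joint angles; "qd": joint speeds; "effort": joint torques, N m; "position": TCP position; "orientation": TCP orientation; "wrist_force": force on the tool from outside, world axes, zero at the start; "moment": the same for the moment, N m; "gripper_width": opening from 0.0 (shut) to 1.0 (fully open).
Only numpy, scipy, OpenCV 4.12 (cv2) and the standard library are available. Lean on these libraries where they do the work, as an engineer would, in place of code of your own. Each camera call takes 0.05 s, during which the arm holds its last target.

## Task

From the rack, take the tissue block with the small square of wax (the others carry large ones), holding it by the side edges of its cassette so that the fingers do not touch its wax, and draw it up out of its slot. Show it to the block camera on the stand: the wax face turned squarely to the lens, centred on the lens axis and 120 mm in front of the lens, without bumping the camera. Finish while still holding it there in the air, and leave the other blocks and the things on the bench where they are.

Things in the scene. Friction and masses are not known exactly. Their poses are not given: they have to be found in the camera images.
- small_block: the block to show: white plastic cassette 52 mm wide (y), 75 tall (z), 11 thick (x), 50 to 85 g, upright in a rack slot. Origin: middle of its bottom edge. A 30 x 30 mm wax square, 7 mm thick, stands out on its +x side, centred 32 mm above the origin. Side edges (y = +-26 mm) can be gripped, also aslant, 22 to 64 mm above the origin; the top 11 mm is a thin rim
- small_block_wax: the small square of wax of that block (30 x 30 x 7 mm, cream with a pinkish-brown disc); origin at its middle, axes as the block's
- small_block_face (a point): centre of the outer wax face of the block to show (12.5 mm in +x and 32 mm in +z from the block's origin)
- big_block0: a block of the same cassette but with a large wax slab 43 mm wide, 54 mm tall; origin and axes as for small_block; stays in the rack
- big_block1: another such large-wax block; stays in the rack
- big_block2: another such large-wax block; stays in the rack
- rack: aluminium rack fixed to the bench, 172 (x) x 72 (y) x 30 mm high; origin: centre of underside. Four slots in a row along x at -60, -20, 20, 60 mm, a block in each (any order), wax sides to the rack's +x. Blocks stand on its floor, 8 mm above the bench, tops at 83 mm; rails and comb teeth hold their side edges, and a block is free once raised 22 mm
- camera: white camera stand fixed to the bench: base plate x -68 to 88 mm, y +-70 mm, 12 mm thick; column 347 mm tall at x = 60 mm; a fork 285 mm above the bench carries the tilting head at x = -30 mm. Origin: on its underside; -x is its front, towards the robot
- camera_head: camera head with ring light and lens, 74 mm across, 100 mm long, on a stiff tilt hinge. Origin on the hinge. z is the lens axis, pointing out of the BACK of the head (up, away from the robot); the lens looks along -z, down and towards the robot, 31 to 43 degrees below level. y is level, along the hinge
- lens (a point): centre of the lens front, 50 mm from the head's origin along its -z
- mould0: open steel mould 78 x 62 x 14 mm lying on the bench; leave alone
- mould1: smaller open steel mould 62 x 52 x 14 mm on the bench; leave alone
- forceps: steel forceps, 130 mm, 10 mm high, lying on the bench; leave alone
- jar: lidded specimen jar, 54 mm across, 65 mm tall; leave alone
- slide_box: closed box of slides 100 x 87 x 35 mm; leave alone
Not all that is in view belongs to the job. What is shaped like the small_block but green or red is not meant.

How it is judged:
On the way:
1. the small-wax block is held by the fingers and drawn up clear of the rack (z of small_block in the frame of rack above 0.035 m and contact force between the fingers and small_block above 1 N and contact force between small_block and rack below 0.2 N), for 0.2 s.
At the end, for the whole second after the job is handed in: the block is held still by the fingers, touching neither rack nor camera, its bottom more than 80 mm above the bench, the wax facing the lens: face centre within 15 mm of the lens axis each way, 105 to 135 mm in front of the lens, face within 0.2 rad (11 degrees) of square to the axis (x of small_block_face in the frame of camera_head between -0.015 and 0.015 m and y of small_block_face in the frame of camera_head between -0.015 and 0.015 m and z of small_block_face in the frame of camera_head between -0.185 and -0.155 m and angle between the x axis of small_block and the z axis of camera_head, either way round below 0.2 rad and x of lens in the frame of small_block above 0.05 m and height (world z) of small_block above 0.08 m and contact force between the fingers and small_block above 1 N and contact force between small_block and camera below 0.2 N and contact force between small_block and rack below 0.2 N and linear speed of small_block below 0.02 m/s and angular speed of small_block below 0.2 rad/s); the arm keeps its last pose, push and grip.
It fails at once if the fingers touch the wax of the block (contact force between the fingers and small_block_wax above 0.5 N).
It fails at once if another block is lifted or shifted by more than 15 mm, or tipped by more than 0.3 rad (distance of any of big_block0, big_block1, big_block2 from where it was at the start of the episode above 0.015 m or angle between any of big_block0, big_block1, big_block2's own z axis and vertical above 0.3 rad).
It fails at once if a thing on the bench is moved by more than 25 mm (distance of any of mould0, mould1, forceps, jar, slide_box from where it was at the start of the episode above 0.025 m).
It fails at once if the camera is bumped (over 3 N) (contact force between any of the arm, the fingers, small_block and camera above 3 N).
It also fails if it takes over 50 s, if anything falls off the work surface, if the arm or the gripper's body presses on something with over 40 N, if the wrist force passes 120 N, or if a joint passes its speed limit or range.

## Working session

There is one attempt and no reset: what is moved stays moved. The work goes in short steps, Python scripts to look and compute and a tool call to move; the robot and the scene stay as the last step left them, time stands still between calls to the robot, and variables do not carry over. Pictures are saved under pics/ and viewed, and the job is handed in when it is done.

Besides the shell and the picture viewer there is one more tool, called after "Emit:" as name(argument=value, ...), one argument or row to a line, values as JSON. servo_tool: Moves the arm, as the interface text tells. Its arguments: {"type":"object","properties":{"motion":{"type":"array","items":{"type":"number","minimum":-1,"maximum":1}},"hand":{"type":"number"},"grip_force":{"type":"number"}},"required":["motion"]}

```bash
mkdir -p pics; ls; cat > h.py <<'E'
import numpy as np, cv2
from plant import manip, vision, spotter
from scipy.spatial.transform import Rotation as R
def q2R(q): return R.from_quat([q[1],q[2],q[3],q[0]]).as_matrix()
def world(cam,depth):
    i=vision.camera_info(cam); v,u=np.mgrid[0:depth.shape[0],0:depth.shape[1]]
    P=np.stack([(u-i['cx'])/i['fx']*depth,(v-i['cy'])/i['fy']*depth,depth],-1)
    o=np.array(i['orientation']); M=q2R(o) if o.size==4 else o.reshape(3,3)
    return P@M.T+np.array(i['eye'])
E
python3 - <<'E'
from h import *
for c in ('side','top'):
    p,d=vision.grab_frame(c); cv2.imwrite(f'pics/{c}0.png',p[:,:,::-1]); np.save(f'{c}0.npy',d)
    print(c,vision.camera_info(c))
s=manip.state();print(s, manip.tcp_to_grasp)
E
```

```text
pics
side {'fx': 401.5961039463956, 'fy': 401.5961039463956, 'cx': 282.0585372937232, 'cy': 208.73221436358003, 'eye': array([ 0.16400637, -0.53014745,  0.90491678]), 'orientation': array([-0.35826168,  0.87440703, -0.30327081,  0.12283212])}
top {'fx': 534.3050201945111, 'fy': 534.3050201945111, 'cx': 283.98033480266025, 'cy': 208.29911133139626, 'eye': array([ 0.48115663, -0.01498018,  1.6352053 ]), 'orientation': array([-0.04100999,  0.70806871, -0.70439362,  0.02804471])}
{'time': 0.1, 'joint_pos': array([-1.23170211,  0.31168415,  0.01400671,  1.51290252, -0.00436616,
        1.31918895, -0.02717507]), 'qd': array([ 6.26796174e-04,  1.01279649e-03,  6.75295065e-04, -3.71511163e-03,
       -7.24069813e-05, -3.96599976e-04, -8.78435825e-04]), 'effort': array([ 6.89432709e-04, -3.80857015e+01,  1.46685457e-01, -2.31243020e+01,
        1.22542036e-02,  8.11957318e-03, -1.61208966e-06]), 'position': array([0.20417457, 0.50999585, 0.23030628]), 'orientation': array([-1.40819329e-04,  1.89201196e-01,  9.81937752e-01, -1.06727173e-03]), 'wrist_force': array([-0.22504692, -0.05148341, -0.53970973]), 'moment': array([0.02561107, 0.02963219, 0.00418407]), 'gripper_width': 0.9998571166715563} 0.0187
```

View pics/side0.png

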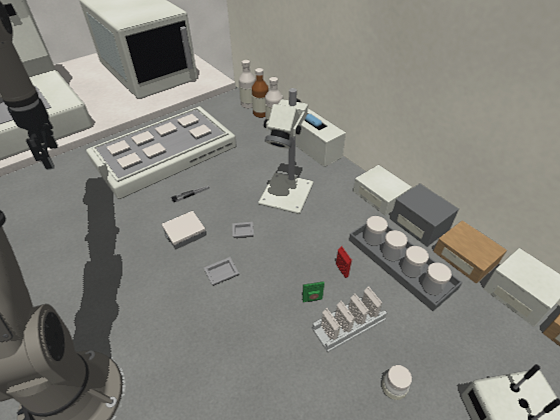

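View pics/top0.png

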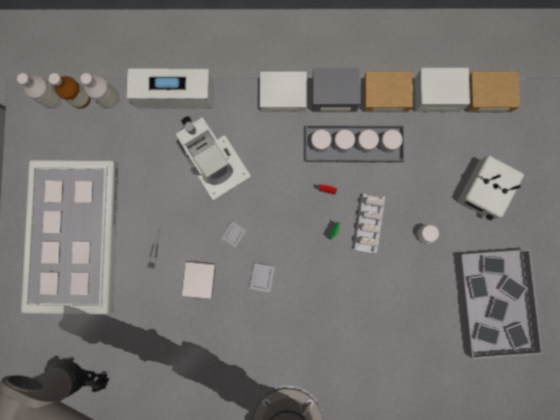

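The rack is at side (350,317) and top (370,222). The camera stand is at side (288,150) and top (215,160). Next I'll zoom in and run the networks.

```bash
python3 - <<'E'
from h import *
W={c:world(c,np.load(f'{c}0.npy')) for c in('side','top')}
np.savez('W.npz',**W)
for c in('side','top'):
  for n in('small_block','small_block_wax','big_block0','rack','camera','camera_head'):
    for r in spotter.cut_out(n,c)[:5]:
        m=r['region']; np.save(f'm_{c}_{n}.npy',m) if r['score']>.0 else 0
        P=W[c][m]; P=P[np.isfinite(P).all(1)]
        print(c,n,round(r['score'],2),np.round(r['box']),np.round(np.median(P,0),3),np.round(np.percentile(P,[3,97],axis=0),3).tolist())
s=cv2.imread('pics/side0.png')
cv2.imwrite('pics/rk_s.png',cv2.resize(s[270:360,300:400],None,fx=6,fy=6,interpolation=cv2.INTER_CUBIC))
t=cv2.imread('pics/top0.png')
cv2.imwrite('pics/rk_t.png',cv2.resize(t[185:260,340:400],None,fx=8,fy=8,interpolation=cv2.INTER_CUBIC))
cv2.imwrite('pics/cam_s.png',cv2.resize(s[80:220,230:340],None,fx=4,fy=4,interpolation=cv2.INTER_CUBIC))
E
```

```text
side small_block 0.81 [314. 293.  22.  16.] [ 0.568 -0.142  0.046] [[0.548, -0.151, 0.004], [0.59, -0.128, 0.075]]
side small_block 0.77 [345. 263.  14.  36.] [ 0.692 -0.121  0.047] [[0.685, -0.143, 0.003], [0.701, -0.093, 0.075]]
side small_block 0.63 [244. 230.  23.  16.] [0.563 0.17  0.007] [[0.533, 0.139, -0.001], [0.589, 0.192, 0.016]]
side small_block 0.58 [360. 308.  18.  29.] [ 0.612 -0.249  0.061] [[0.606, -0.273, 0.013], [0.624, -0.222, 0.084]]
side small_block_wax 0.62 [315. 294.   9.  11.] [ 0.564 -0.144  0.038] [[0.554, -0.151, 0.02], [0.577, -0.135, 0.048]]
side big_block0 0.85 [343. 318.  18.  28.] [ 0.573 -0.242  0.062] [[0.567, -0.266, 0.017], [0.581, -0.216, 0.083]]
side big_block0 0.85 [332. 326.  21.  32.] [ 0.533 -0.237  0.061] [[0.527, -0.26, 0.013], [0.542, -0.21, 0.083]]
side big_block0 0.6 [371. 303.  23.  29.] [ 0.651 -0.258  0.062] [[0.645, -0.279, 0.021], [0.661, -0.23, 0.084]]
side big_block0 0.16 [283. 126.  35.  48.] [0.721 0.18  0.303] [[0.68, 0.146, 0.244], [0.774, 0.221, 0.337]]
side rack 0.75 [352. 331.  77.  39.] [ 0.554 -0.268  0.016] [[0.507, -0.
[... 539 characters left out ...]
0.136, 0.006], [0.704, -0.09, 0.078]]
top small_block 0.58 [332. 231.   4.  12.] [ 0.568 -0.132  0.069] [[0.551, -0.143, 0.045], [0.586, -0.118, 0.08]]
top small_block 0.57 [371. 216.  21.  13.] [ 0.615 -0.242  0.074] [[0.607, -0.265, 0.01], [0.629, -0.218, 0.086]]
top big_block0 0.54 [375. 200.  19.   7.] [ 0.653 -0.247  0.075] [[0.646, -0.272, 0.029], [0.664, -0.225, 0.089]]
top rack 0.87 [367. 222.  28.  59.] [ 0.592 -0.231  0.013] [[0.512, -0.274, 0.002], [0.673, -0.198, 0.044]]
top camera 0.93 [213. 158.  70.  85.] [0.747 0.205 0.293] [[0.681, 0.145, 0.007], [0.842, 0.276, 0.342]]
top camera_head 0.66 [208. 160.  40.  46.] [0.727 0.194 0.313] [[0.681, 0.152, 0.27], [0.779, 0.238, 0.34]]
```

View pics/rk_s.png

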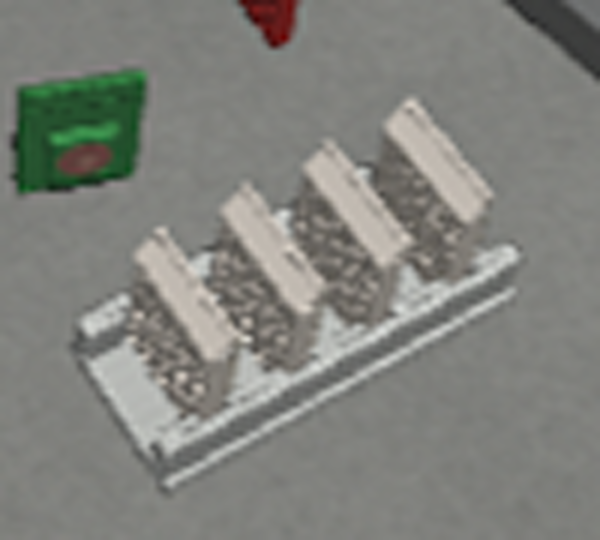

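View pics/rk_t.png

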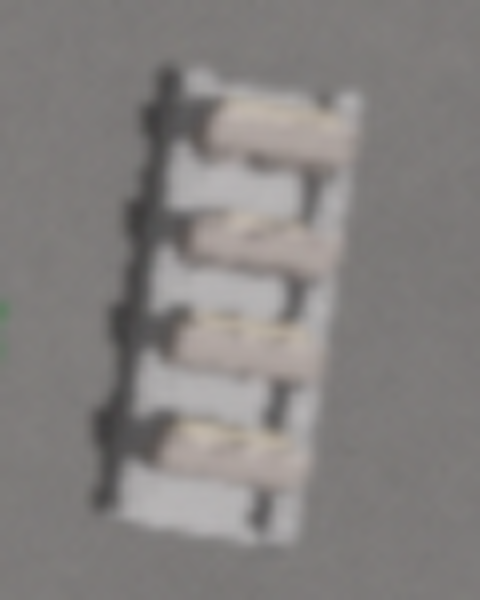

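View pics/cam_s.png

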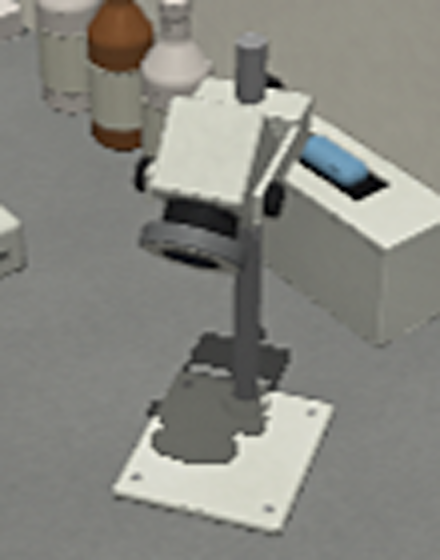

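```bash
python3 - <<'E'
from h import *
W=np.load('W.npz')
# block tops from both cams: fit line
for c in('side','top'):
    P=W[c].reshape(-1,3); m=(P[:,2]>.076)&(P[:,2]<.095)&(P[:,0]>.5)&(P[:,0]<.7)&(P[:,1]<-.19)&(P[:,1]>-.3)
    Q=P[m]; 
    for x0 in(.533,.573,.612,.652):
        q=Q[abs(Q[:,0]-x0-(0))<.018]; r=cv2.minAreaRect((q[:,:2]*1000).astype(np.float32)); b=cv2.fitLine((q[:,:2]).astype(np.float32),cv2.DIST_L2,0,.01,.01).ravel()
        print(c,x0,len(q),np.round(q.mean(0),4),np.round(r[0],1),np.round(r[1],1),round(r[2],1),'yaw line',round(np.degrees(np.arctan2(-b[0]*np.sign(b[1]),abs(b[1]))),1), 'zmed',np.median(q[:,2]).round(4))
t=W['top']
np.set_printoptions(linewidth=220)
print((t[195:250,354:386,2]*1000).round().astype(int))
E
```

```text
side 0.533 99 [ 0.5372 -0.236   0.0803] [ 536.3 -234.5] [52.6 11.2] 82.6 yaw line -9.5 zmed 0.0804
side 0.573 102 [ 0.5769 -0.2413  0.08  ] [ 577. -241.] [51.8 11.2] 82.7 yaw line -8.8 zmed 0.0802
side 0.612 98 [ 0.6162 -0.248   0.0805] [ 614.7 -247. ] [52.  13.1] 80.8 yaw line -8.9 zmed 0.0804
side 0.652 91 [ 0.6559 -0.2544  0.0803] [ 654.7 -253.2] [52.6 11.9] 81.9 yaw line -8.7 zmed 0.08
top 0.533 57 [ 0.5375 -0.2312  0.0812] [ 537.8 -231.6] [14.7 50. ] 0.6 yaw line -8.3 zmed 0.0806
top 0.573 51 [ 0.5761 -0.2399  0.0817] [ 575.9 -237.4] [50.6 11.4] 81.3 yaw line -9.9 zmed 0.081
top 0.612 55 [ 0.6159 -0.2441  0.0815] [ 615.1 -243.4] [50.2 11.7] 82.2 yaw line -8.2 zmed 0.0811
top 0.652 63 [ 0.6552 -0.2502  0.0809] [ 654.7 -250.1] [51.3 12. ] 78.9 yaw line -9.3 zmed 0.0808
[[-2  5 -1 ...  1  2  4]
 [-2 -3  2 ...  0 -4  4]
 [ 6  2  5 ... 32 26  2]
 ...
 [19 32 29 ... -3 -1  5]
 [25 37 30 ... -3 -2  0]
 [31 32 33 ... -1  1  4]]
```

```bash
python3 - <<'E'
from h import *
W=np.load('W.npz'); P=W['top'].reshape(-1,3); C=cv2.imread('pics/top0.png').reshape(-1,3)
a=np.radians(-8.8); ex=np.array([np.cos(a),np.sin(a)]); ey=np.array([-ex[1],ex[0]])
cs=[(.537,-.232),(.576,-.2385),(.6155,-.2435),(.655,-.25)]
for c in cs:
    d=P[:,:2]-c; u=d@ex*1000; v=d@ey*1000
    print(c)
    for lo,hi in((3,6),(6,9),(9,12),(12,15)):
        row=[]
        for y0 in range(-28,28,7):
            m=(u>lo)&(u<=hi)&(v>=y0)&(v<y0+7); row.append('%3d(%d)'%(np.median(P[m,2])*1000 if m.any() else -1,C[m].mean() if m.any() else 0))
        print(lo,row)
t=cv2.imread('pics/top0.png')[193:253,350:390]
cv2.imwrite('pics/rk_t2.png',cv2.resize(t,None,fx=10,fy=10,interpolation=cv2.INTER_NEAREST))
E
```

```text
(0.537, -0.232)
3 [' 81(173)', ' 76(163)', ' 86(171)', ' 75(159)', ' 85(161)', ' 86(174)', ' 80(150)', ' 85(107)']
6 [' -1(0)', ' 64(167)', ' 65(174)', ' 67(159)', ' 67(172)', ' 71(179)', ' 70(158)', ' 32(94)']
9 [' 33(165)', ' -1(0)', ' 68(167)', ' 67(164)', ' 66(165)', ' 66(174)', ' -1(0)', ' 34(94)']
12 [' 29(155)', ' -1(0)', ' -1(0)', ' -1(0)', ' -1(0)', ' -1(0)', '  6(97)', ' 24(95)']
(0.576, -0.2385)
3 [' 77(167)', ' 82(174)', ' 79(158)', ' 85(166)', ' 83(172)', ' 83(167)', ' 82(170)', ' 59(117)']
6 [' -1(0)', ' 68(172)', ' 65(158)', ' 64(174)', ' 70(163)', ' 68(167)', ' 73(157)', ' 39(103)']
9 [' 35(171)', ' 65(168)', ' 64(166)', ' 70(171)', ' 69(167)', ' 65(167)', ' 67(164)', ' 40(103)']
12 [' 36(170)', ' -1(0)', ' -1(0)', ' -1(0)', ' -1(0)', ' -1(0)', ' -1(0)', ' 30(103)']
(0.6155, -0.2435)
3 [' -1(0)', ' 82(160)', ' 82(167)', ' 81(155)', ' 83(162)', ' 73(172)', ' 83(147)', ' 65(111)']
6 [' -1(0)', ' -1(0)', ' 61(152)', ' 60(150)', ' -1(0)', ' -1(0)', ' -1(0)', ' 28(88)']
9 [' -1(0)', ' -1(0)', ' 50(158)', ' 57(165)', ' 55(177)', ' 53(168)', ' 33(121)', ' 32(121)']
12 [' 30(148)', ' -1(0)', ' 45(159)', ' -1(0)', ' -1(0)', ' 50(155)', ' -1(0)', ' 31(143)']
(0.655, -0.25)
3 [' 81(168)', ' 84(171)', ' 81(167)', ' 82(168)', ' 78(173)', ' 80(179)', ' 83(175)', ' 20(90)']
6 [' -1(0)', ' 68(173)', ' 71(167)', ' -1(0)', ' 68(178)', ' 74(179)', ' 68(156)', ' -1(0)']
9 [' -1(0)', ' 65(161)', ' 67(170)', ' 66(176)', ' 66(174)', ' 66(180)', ' 65(152)', ' 30(90)']
12 [' -1(0)', ' -1(0)', ' -1(0)', ' 64(170)', ' -1(0)', ' -1(0)', ' 10(93)', ' 30(107)']
```

View pics/rk_t2.png

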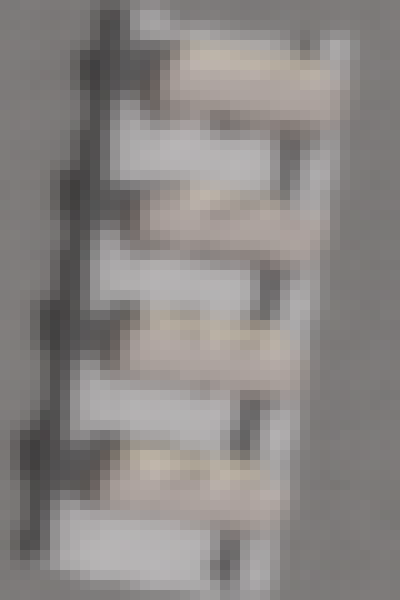

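Block 3 at (0.616, -0.246) has its wax top at about 55 mm and the wax is narrow. The others measure about 67 mm and are wide, so block 3 is the small-wax one, and both networks agree. Now the camera stand and head.

```bash
python3 - <<'E'
from h import *
W=np.load('W.npz')
# base plate
for c in('side','top'):
    m=np.load(f'm_{c}_camera.npy'); P=W[c][m]; m2=(P[:,2]>.0)&(P[:,2]<.022); Q=P[m2]
    print(c,'plate',len(Q),np.median(Q[:,2]),cv2.minAreaRect((Q[:,:2]*1000).astype(np.float32)))
    h=np.load(f'm_{c}_camera_head.npy')
    P=W[c]; n,z=None,None
    # normals by local plane fit
    v,u=np.nonzero(h); N=[];X=[]
    for a,b in zip(v,u):
        q=P[a-2:a+3,b-2:b+3].reshape(-1,3); mm=h[a-2:a+3,b-2:b+3].ravel()
        if mm.sum()<20: continue
        q=q[mm]; q0=q.mean(0); U,S,V=np.linalg.svd(q-q0); 
        if S[2]/np.sqrt(len(q))>.003: continue
        nn=V[2]; nn=nn if nn@(np.array(vision.camera_info(c)['eye'])-q0)>0 else -nn
        N.append(nn);X.append(q0)
    N=np.array(N);X=np.array(X)
    crit=(cv2.TERM_CRITERIA_EPS+cv2.TERM_CRITERIA_MAX_ITER,50,1e-5)
    _,l,ct=cv2.kmeans(N.astype(np.float32),4,None,crit,10,cv2.KMEANS_PP_CENTERS)
    for k in range(4):
        mn=np.median(N[l.ravel()==k],0); mn/=np.linalg.norm(mn)
        print(c,(l==k).sum(),np.round(mn,3),'az',np.degrees(np.arctan2(mn[1],mn[0])).round(1),'el',np.degrees(np.arcsin(mn[2])).round(1),'at',np.round(X[l.ravel()==k].mean(0),3))
for c,b in(('side',(60,155,240,330)),('top',(110,205,165,260))):
    i=cv2.imread(f'pics/{c}0.png')[b[0]:b[1],b[2]:b[3]]; cv2.imwrite(f'pics/hd_{c}.png',cv2.resize(i,None,fx=6,fy=6,interpolation=cv2.INTER_CUBIC))
E
```

```text
side plate 1388 0.011975254061788954 ((861.9822998046875, 336.4755554199219), (493.6446838378906, 175.0807647705078), 52.508941650390625)
side 74 [ 0.163 -0.182  0.97 ] az -48.1 el 75.9 at [0.706 0.167 0.288]
side 389 [-0.553 -0.283  0.784] az -152.9 el 51.6 at [0.723 0.19  0.313]
side 108 [-0.703 -0.485 -0.52 ] az -145.4 el -31.4 at [0.702 0.17  0.278]
side 96 [ 0.46  -0.877  0.141] az -62.3 el 8.1 at [0.743 0.167 0.303]
top plate 1043 0.012634895448883299 ((804.0000610351562, 243.44497680664062), (244.23236083984375, 141.7356414794922), 32.41226577758789)
top 446 [-0.703 -0.382  0.6  ] az -151.5 el 36.9 at [0.724 0.192 0.315]
top 270 [0.64  0.387 0.664] az 31.2 el 41.6 at [0.742 0.202 0.313]
top 64 [-0.676  0.472  0.566] az 145.1 el 34.5 at [0.705 0.196 0.309]
top 105 [-0.294 -0.758  0.583] az -111.2 el 35.6 at [0.72  0.172 0.298]
```

View pics/hd_side.png

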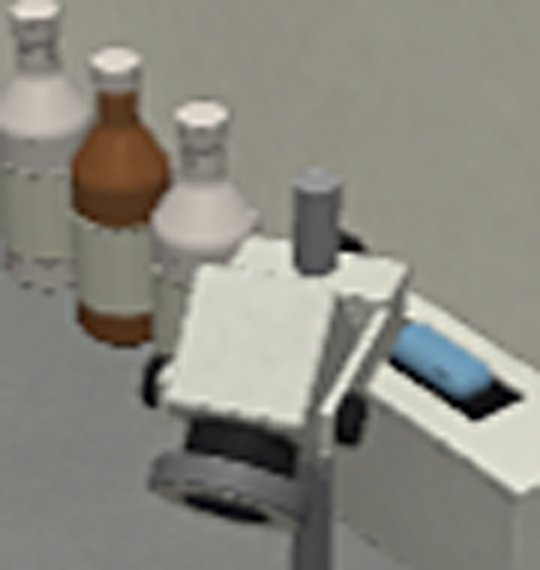

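View pics/hd_top.png

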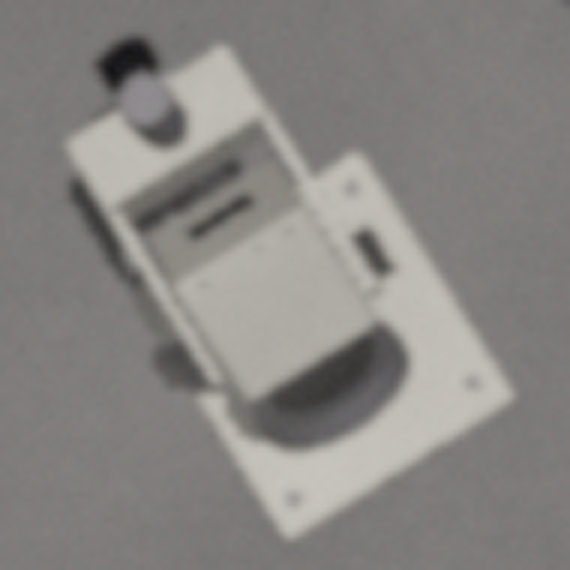

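```bash
python3 - <<'E'
from h import *
W=np.load('W.npz')
def az(n): return np.degrees(np.arctan2(n[1],n[0])).round(2),np.degrees(np.arcsin(n[2])).round(2)
def poly(c,pts,off,er=1):
    m=np.zeros((420,560),np.uint8); cv2.fillPoly(m,[np.round(np.array(pts)/6+off).astype(int)],1); m=cv2.erode(m,np.ones((3,3)),iterations=er)
    return W[c][m>0]
for nm,c,pts,off in(('top','side',[(200,262),(337,295),(305,420),(165,400)],(240,60)),('top','top',[(175,282),(300,210),(375,315),(255,400)],(165,110)),('back','top',[(122,208),(260,125),(300,205),(175,275)],(165,110)),('ring','side',[(150,455),(230,450),(312,495),(300,520),(240,525),(155,490)],(240,60))):
    Q=poly(c,pts,np.array(off),0 if nm=='ring' else 1)
    for _ in range(4):
        o=Q.mean(0); U,S,V=np.linalg.svd(Q-o,full_matrices=False); n=V[2]; n=n*np.sign(n@(np.array(vision.camera_info(c)['eye'])-o)); r=(Q-o)@n; Q=Q[abs(r)<2.5*r.std()+1e-9]
    print(nm,c,len(Q),np.round(o,4),'n',np.round(n,3),az(n),'rms',r.std().round(4))
for c in('side','top'):
    m=np.load(f'm_{c}_camera.npy'); m=cv2.erode(m.astype(np.uint8),np.ones((3,3)))>0
    P=W[c]; img=cv2.imread(f'pics/{c}0.png')
    Q=P[(P[...,2]>.006)&(P[...,2]<.022)&(P[...,0]>.6)&(P[...,0]<.9)&(P[...,1]>.08)&(P[...,1]<.32)&(img.min(-1)>150)]
    np.save(f'plate_{c}.npy',Q); print(c,len(Q),cv2.minAreaRect((Q[:,:2]*1000).astype(np.float32)),np.percentile(Q,[1,99],axis=0))
E
```

```text
top side 464 [0.7246 0.1857 0.3216] n [0.118 0.558 0.821] (np.float64(78.06), np.float64(55.2)) rms 0.0155
top top 477 [0.7279 0.1914 0.3282] n [-0.908 -0.358 -0.218] (np.float64(-158.51), np.float64(-12.57)) rms 0.015
back top 295 [0.789  0.2337 0.2444] n [0.802 0.503 0.321] (np.float64(32.11), np.float64(18.72)) rms 0.0067
ring side 264 [0.7109 0.1834 0.252 ] n [-0.56  -0.342 -0.755] (np.float64(-148.63), np.float64(-49.0)) rms 0.0069
side 886 ((766.2737426757812, 216.45758056640625), (158.58056640625, 139.1597137451172), 32.96493911743164) [[0.67393393 0.1259362  0.00733615]
 [0.85698407 0.2682029  0.01642987]]
top 871 ((778.596435546875, 224.99586486816406), (181.17788696289062, 137.5804901123047), 32.08412551879883) [[0.674291   0.12941105 0.00659246]
 [0.85909871 0.27193582 0.02063938]]
```

```bash
python3 - <<'E'
from h import *
W=np.load('W.npz')
rng=np.random.default_rng(0)
def az(n): return np.degrees(np.arctan2(n[1],n[0])).round(2),np.degrees(np.arcsin(n[2])).round(2)
for c in('side','top'):
    P=W[c]; Q=P.reshape(-1,3); Q=Q[(Q[:,2]>.22)&(Q[:,2]<.4)&(Q[:,0]>.62)&(Q[:,0]<.88)&(Q[:,1]>.08)&(Q[:,1]<.3)]
    print(c,len(Q),'per plane:')
    for k in range(4):
        best=0
        for _ in range(3000):
            a=Q[rng.choice(len(Q),3,replace=False)]; n=np.cross(a[1]-a[0],a[2]-a[0]); l=np.linalg.norm(n)
            if l<2e-4: continue
            n/=l; i=abs((Q-a[0])@n)<.003
            if i.sum()>best: best=i.sum();I=i
        for _ in range(5):
            o=Q[I].mean(0); n=np.linalg.svd(Q[I]-o,full_matrices=False)[2][2]; r=(Q-o)@n; I=abs(r)<.004
        n=n*np.sign(n@(np.array(vision.camera_info(c)['eye'])-o))
        rect=cv2.minAreaRect((( Q[I]-o)@np.linalg.svd(Q[I]-o,full_matrices=False)[2][:2].T*1000).astype(np.float32))
        print(' ',best,np.round(o,4),np.round(n,3),az(n),'rms',r[I].std().round(4),np.round(rect[1]))
        Q=Q[abs(r)>.006]
    q=np.load(f'plate_{c}.npy'); q=q
    best=None
    # column
    Q=P.reshape(-1,3); Q=Q[(Q[:,2]>.335)&(Q[:,2]<.365)&(Q[:,0]>.7)&(Q[:,0]<.9)&(Q[:,1]>.15)&(Q[:,1]<.3)]
    print('high',len(Q),np.round(np.median(Q,0),4))
E
```

```text
side 1576 per plane:
  572 [0.7244 0.1879 0.3136] [-0.543 -0.359  0.759] (np.float64(-146.58), np.float64(49.37)) rms 0.0017 [100.  65.]
  271 [0.7713 0.2078 0.2971] [-0.097 -0.068  0.993] (np.float64(-144.99), np.float64(83.23)) rms 0.002 [102. 171.]
  110 [0.7661 0.1746 0.2868] [ 0.468 -0.879  0.089] (np.float64(-61.96), np.float64(5.08)) rms 0.0018 [ 73. 152.]
  82 [0.8035 0.2365 0.3261] [-0.91  -0.396  0.125] (np.float64(-156.47), np.float64(7.19)) rms 0.0019 [29. 77.]
high 115 [0.7973 0.2329 0.3384]
top 2052 per plane:
  556 [0.7241 0.1923 0.3155] [-0.559 -0.356  0.749] (np.float64(-147.5), np.float64(48.51)) rms 0.002 [ 66. 101.]
  428 [0.7805 0.2269 0.3004] [-0.1   -0.053  0.994] (np.float64(-151.96), np.float64(83.52)) rms 0.002 [169. 102.]
  211 [0.769  0.2219 0.3136] [0.634 0.413 0.654] (np.float64(33.1), np.float64(40.86)) rms 0.0016 [78. 82.]
  99 [0.7599 0.2168 0.2874] [-0.112 -0.066  0.991] (np.float64(-149.64), np.float64(82.52)) rms 0.0022 [183.  94.]
high 191 [0.7579 0.2247 0.3398]
```

```bash
cat >> h.py <<'E'
def rel(p,M):
    s=manip.state(); R0=q2R(s['orientation']); 
    d=R0.T@(np.array(p)-s['position'])/.3; r=R.from_matrix(R0.T@M).as_rotvec()/.5
    print('t',round(s['time'],2),'p',np.round(s['position'],4),'d',np.round(d,3),'r',np.round(r,3),'q',np.round(s['joint_pos'],2),'g',round(s['gripper_width'],3),'F',np.round(s['wrist_force'],1))
def axes(x,z): x=np.array(x)/np.linalg.norm(x); y=np.cross(z,x); y/=np.linalg.norm(y); return np.stack([x,y,np.cross(x,y)],1)
a=np.radians(-8.8); MG=axes([-np.cos(a),-np.sin(a),0],[0,0,-1])
PG=np.array([.6155,-.245,.039])
yw,el=np.radians(32.7),np.radians(41.0)
BX=np.array([np.cos(el)*np.cos(yw),np.cos(el)*np.sin(yw),np.sin(el)]); BY=np.array([-np.sin(yw),np.cos(yw),0]); BZ=np.cross(BX,BY)
HEAD=np.array([.7326,.1949,.285]); FACE=HEAD-.17*BX; OB=FACE-.0125*BX-.032*BZ
MF=np.stack([-BX,BY,-BZ],1)
E
python3 - <<'E'
from h import *
rel([.45,.1,.25],MG); rel(PG+[0,0,.16],MG); print(MF,OB)
E
```

```text
t 0.7 p [0.2044 0.5106 0.2313] d [-1.269 -0.967 -0.062] r [ 0.     0.    -0.454] q [-1.23  0.31  0.01  1.51 -0.    1.32 -0.03] g 0.994 F [0.2 0.3 0.3]
t 0.7 p [0.2044 0.5106 0.2313] d [-2.208 -1.829  0.108] r [ 0.     0.    -0.454] q [-1.23  0.31  0.01  1.51 -0.    1.32 -0.03] g 0.994 F [0.2 0.3 0.3]
[[-0.63509625 -0.54024032  0.55208075]
 [-0.40772455  0.84151078  0.35442954]
 [-0.65605903  0.         -0.75470958]] [0.63436152 0.13183202 0.14111852]
```

Emit:
servo_tool(
  motion=[-0.1, -0.08, 0, 0, 0, -0.02, -0.2, -0.16, 0, 0, 0, -0.05, -0.3, -0.24, 0, 0, 0, -0.08, -0.4, -0.32, 0, 0, 0, -0.1, -0.5, -0.4, 0, 0, 0, -0.15, -0.6, -0.48, 0, 0, 0, -0.2, -0.7, -0.56, 0, 0, 0, -0.25, -0.8, -0.64, 0, 0, 0, -0.3, -0.9, -0.72, 0, 0, 0, -0.35, -0.95, -0.76, 0, 0, 0, -0.4, -0.95, -0.76, 0, 0, 0, -0.454],
  hand=1,
)

```text
time: 1.8
position: [0.386, 0.1897, 0.2317]
orientation: [0.001, 0.08, 0.997, -0.0]
wrist_force: [0.0, -0.4, 1.0]
gripper_width: 0.998
```

```bash
python3 - <<'E'
from h import *
rel(PG+[0,0,.16],MG)
E
```

```text
t 1.8 p [0.386  0.1897 0.2317] d [-0.986 -1.309  0.111] r [-0.001  0.003 -0.013] q [-0.76  0.06  0.28  1.82 -0.02  1.26  0.93] g 0.998 F [ 0.  -0.4  1. ]
```

Emit:
servo_tool(
  motion=[-0.08, -0.1, 0, 0, 0, 0, -0.15, -0.2, 0, 0, 0, 0, -0.22, -0.3, 0, 0, 0, 0, -0.3, -0.4, 0, 0, 0, 0, -0.37, -0.5, 0, 0, 0, 0, -0.45, -0.6, 0, 0, 0, 0, -0.52, -0.7, 0, 0, 0, 0, -0.6, -0.8, 0, 0, 0, 0, -0.67, -0.9, 0, 0, 0, 0, -0.74, -0.98, 0, 0, 0, 0, -0.74, -0.98, 0, 0, 0, 0],
)

```text
time: 2.9
position: [0.5595, -0.1396, 0.2315]
orientation: [0.001, 0.082, 0.997, -0.002]
wrist_force: [-0.4, -0.3, -0.0]
gripper_width: 0.997
```

```bash
python3 - <<'E'
from h import *
rel(PG+[0,0,.13],MG)
E
```

```text
t 2.9 p [ 0.5595 -0.1396  0.2315] d [-0.241 -0.315  0.21 ] r [-0.008  0.004 -0.022] q [-0.18  0.4   0.56  1.45 -0.21  1.35  1.8 ] g 0.997 F [-0.4 -0.3 -0. ]
```

Emit:
servo_tool(
  motion=[-0.08, -0.1, 0.05, 0, 0, 0, -0.16, -0.2, 0.1, 0, 0, 0, -0.241, -0.315, 0.15, -0.008, 0.004, -0.022, -0.241, -0.315, 0.21, -0.008, 0.004, -0.022, -0.241, -0.315, 0.21, -0.008, 0.004, -0.022, -0.241, -0.315, 0.21, -0.008, 0.004, -0.022],
)

```text
time: 3.5
position: [0.6162, -0.2416, 0.1687]
orientation: [-0.0, 0.075, 0.997, 0.002]
wrist_force: [-0.6, 1.2, 1.0]
gripper_width: 1.001
```

```bash
python3 - <<'E'
from h import *
rel(PG,MG)
for c in('side','top'):
    p,d=vision.grab_frame(c); np.save(f'{c}1.npy',d)
    b=(150,360,280,420) if c=='side' else (160,270,310,430)
    cv2.imwrite(f'pics/{c}1.png',cv2.resize(p[b[0]:b[1],b[2]:b[3],::-1],None,fx=4,fy=4,interpolation=cv2.INTER_CUBIC)[:600])
E
```

```text
t 3.5 p [ 0.6162 -0.2416  0.1687] d [ 0.    -0.013  0.432] r [ 0.006 -0.001  0.007] q [ 0.03  0.62  0.54  1.28 -0.32  1.33  1.99] g 1.001 F [-0.6  1.2  1. ]
```

View pics/side1.png

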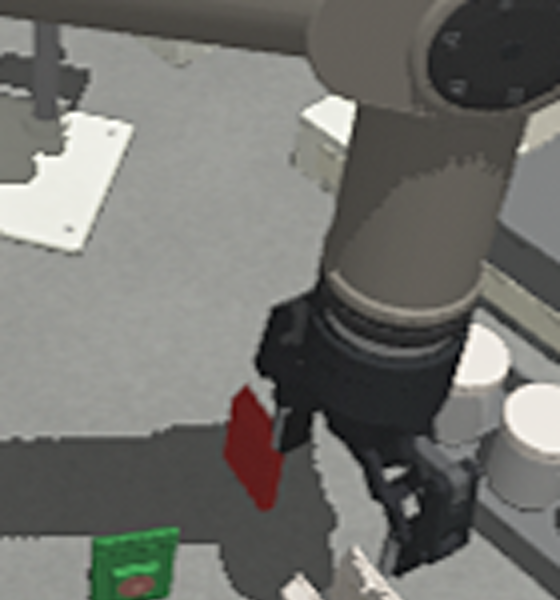

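View pics/top1.png

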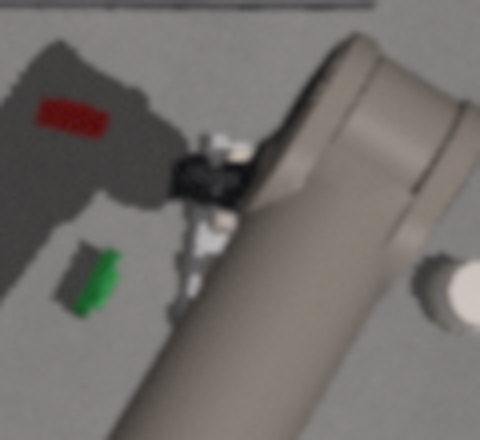

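Emit:
servo_tool(
  motion=[0, -0.013, 0.06, 0.006, 0, 0.007, 0, -0.013, 0.12, 0.006, 0, 0.007, 0, -0.013, 0.18, 0.006, 0, 0.007, 0, -0.013, 0.24, 0.006, 0, 0.007, 0, -0.013, 0.24, 0.006, 0, 0.007, 0, -0.013, 0.24, 0.006, 0, 0.007],
)

```text
time: 4.2
position: [0.6173, -0.2451, 0.0999]
orientation: [0.002, 0.076, 0.997, -0.001]
wrist_force: [0.6, -0.1, 0.2]
gripper_width: 0.998
```

```bash
python3 - <<'E'
from h import *
rel(PG,MG)
s=manip.state()
p,d=vision.grab_frame('side'); b=(230,350,290,410)
cv2.imwrite(f'pics/side2.png',cv2.resize(p[b[0]:b[1],b[2]:b[3],::-1],None,fx=5,fy=5,interpolation=cv2.INTER_CUBIC))
P=world('side',d)
l=(P-s['position'])@q2R(s['orientation'])*1000
# finger tip points near tool, above block tops
m=(abs(l[...,0])<25)&(abs(l[...,1])<70)&(P[...,2]>.088)&(l[...,2]>-45)
q=l[m]
for lo in range(-70,70,10):
    k=(q[:,1]>=lo)&(q[:,1]<lo+10)
    if k.sum()>3: print(lo,k.sum(),np.round(np.percentile(q[k],[5,95],axis=0)).tolist())
E
```

```text
t 4.2 p [ 0.6173 -0.2451  0.0999] d [ 0.007 -0.     0.203] r [-0.002  0.009  0.004] q [ 0.04  0.67  0.53  1.37 -0.35  1.19  2.01] g 0.998 F [ 0.6 -0.1  0.2]
-60 25 [[-3.0, -57.0, -43.0], [6.0, -51.0, -23.0]]
-50 31 [[5.0, -50.0, -44.0], [10.0, -44.0, -16.0]]
40 62 [[-10.0, 41.0, -43.0], [10.0, 47.0, -16.0]]
50 5 [[5.0, 53.0, -41.0], [6.0, 55.0, -27.0]]
```

View pics/side2.png

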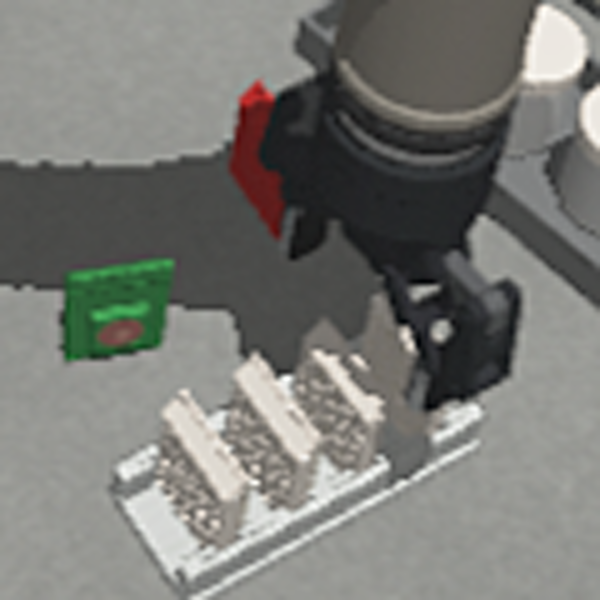

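Emit:
servo_tool(
  motion=[0.005, 0, 0.04, 0, 0.009, 0.004, 0.007, 0, 0.08, 0, 0.009, 0.004, 0.007, 0, 0.12, 0, 0.009, 0.004, 0.007, 0, 0.16, 0, 0.009, 0.004, 0.007, 0, 0.19, 0, 0.009, 0.004, 0.007, 0, 0.213, 0, 0.009, 0.004, 0.007, 0, 0.213, 0, 0.009, 0.004, 0.007, 0, 0.213, 0, 0.009, 0.004],
)

```text
time: 5.05
position: [0.6161, -0.2458, 0.0367]
orientation: [0.001, 0.077, 0.997, -0.001]
wrist_force: [0.2, 1.0, -0.2]
gripper_width: 1.0
```

```bash
python3 - <<'E'
from h import *
rel(PG,MG)
E
```

```text
t 5.05 p [ 0.6161 -0.2458  0.0367] d [ 0.002  0.002 -0.008] r [-0.004  0.003 -0.001] q [ 0.05  0.74  0.5   1.43 -0.38  1.07  2.04] g 1.0 F [ 0.2  1.  -0.2]
```

Emit:
servo_tool(
  motion=[0, 0, 0, 0, 0, 0, 0, 0, 0, 0, 0, 0, 0, 0, 0, 0, 0, 0, 0, 0, 0, 0, 0, 0, 0, 0, 0, 0, 0, 0, 0, 0, 0, 0, 0, 0, 0, 0, 0, 0, 0, 0, 0, 0, 0, 0, 0, 0, 0, 0, 0, 0, 0, 0, 0, 0, 0, 0, 0, 0],
  hand=-1,
  grip_force=45,
)

```text
time: 6.05
position: [0.6167, -0.2461, 0.0375]
orientation: [0.001, 0.077, 0.997, -0.001]
wrist_force: [-0.1, -0.4, 5.3]
gripper_width: 0.599
```

```bash
python3 - <<'E'
from h import *
rel(PG,MG)
E
```

```text
t 6.05 p [ 0.6167 -0.2461  0.0375] d [ 0.004  0.003 -0.005] r [-0.004  0.006 -0.001] q [ 0.05  0.74  0.5   1.42 -0.38  1.07  2.04] g 0.599 F [-0.1 -0.4  5.3]
```

Emit:
servo_tool(
  motion=[0, 0, -0.02, 0, 0, 0, 0, 0, -0.05, 0, 0, 0, 0, 0, -0.1, 0, 0, 0, 0, 0, -0.15, 0, 0, 0, 0, 0, -0.2, 0, 0, 0, 0, 0, -0.25, 0, 0, 0, 0, 0, -0.3, 0, 0, 0, 0, 0, -0.35, 0, 0, 0, 0, 0, -0.4, 0, 0, 0, 0, 0, -0.45, 0, 0, 0, 0, 0, -0.5, 0, 0, 0, 0, 0, -0.5, 0, 0, 0, 0, 0, -0.5, 0, 0, 0],
)

```text
time: 7.35
position: [0.6163, -0.2459, 0.1878]
orientation: [0.002, 0.077, 0.997, -0.001]
wrist_force: [0.3, -1.2, -0.9]
gripper_width: 0.598
```

```bash
python3 - <<'E'
from h import *
rel(PG,MG)
s=manip.state()
p,d=vision.grab_frame('side'); np.save('side3.npy',d); cv2.imwrite('pics/side3f.png',p[:,:,::-1]); b=(210,350,290,410)
cv2.imwrite(f'pics/side3.png',cv2.resize(p[b[0]:b[1],b[2]:b[3],::-1],None,fx=4,fy=4,interpolation=cv2.INTER_CUBIC))
E
```

```text
t 7.35 p [ 0.6163 -0.2459  0.1878] d [0.005 0.004 0.496] r [-0.005  0.007 -0.001] q [ 0.03  0.61  0.55  1.25 -0.31  1.36  1.98] g 0.598 F [ 0.3 -1.2 -0.9]
```

View pics/side3.png

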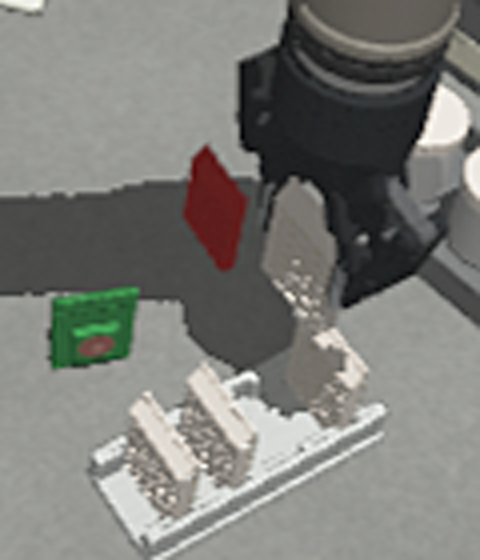

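The third slot is empty and the block hangs between the fingers at zoomed (300,255). The other three blocks are still seated. I'll measure how it sits in the hand.

```bash
python3 - <<'E'
from h import *
s=manip.state(); P=world('side',np.load('side3.npy'))
l=(P-s['position'])@q2R(s['orientation'])*1000
# tool x=-block x; visible face tool x=+5.5
m=(abs(l[...,0])<14)&(abs(l[...,1])<24)&(l[...,2]<70)&(l[...,2]>-60)
q=l[m]; print(len(q))
for lo in range(-60,70,8):
    k=(q[:,2]>=lo)&(q[:,2]<lo+8)
    if k.sum()>2: print(lo,k.sum(),'x',np.round(np.percentile(q[k,0],[10,50,90]),1),'y',np.round(q[k,1].min()),np.round(q[k,1].max()))
E
```

```text
424
-52 24 x [-4.7 -1.7 -0.3] y -6.0 23.0
-44 94 x [-0.9  2.8  6.1] y -23.0 24.0
-36 28 x [4.4 5.9 6.7] y -21.0 24.0
-28 46 x [3.3 5.6 6.4] y -22.0 23.0
-20 44 x [3.8 5.7 6.5] y -22.0 22.0
-12 34 x [4.  5.8 6.7] y -22.0 23.0
-4 35 x [3.3 5.5 6.8] y -21.0 23.0
4 35 x [3.8 5.7 6.6] y -24.0 23.0
12 42 x [3.  5.7 6.6] y -22.0 24.0
20 39 x [3.2 5.  6.6] y -22.0 24.0
```

```bash
cat >> h.py <<'E'
TF=OB+.0295*BZ
def slerp(f):
    from scipy.spatial.transform import Slerp
    return Slerp([0,1],R.from_matrix([MG,MF]))(f).as_matrix()
E
python3 - <<'E'
from h import *
print(TF); rel([.57,-.12,.22],slerp(.2)); rel([.55,-.02,.21],slerp(.5))
E
```

```text
[0.61807514 0.12137634 0.16338245]
t 7.4 p [ 0.6159 -0.2455  0.1869] d [ 0.215  0.39  -0.111] r [-0.108 -0.27  -0.278] q [ 0.03  0.61  0.55  1.25 -0.31  1.36  1.98] g 0.6 F [-0.2 -0.4 -0.5]
t 7.4 p [ 0.6159 -0.2455  0.1869] d [ 0.332  0.709 -0.079] r [-0.263 -0.681 -0.693] q [ 0.03  0.61  0.55  1.25 -0.31  1.36  1.98] g 0.6 F [-0.2 -0.4 -0.5]
```

Emit:
servo_tool(
  motion=[0.03, 0.05, -0.03, -0.02, -0.05, -0.05, 0.06, 0.11, -0.06, -0.04, -0.1, -0.1, 0.1, 0.18, -0.09, -0.06, -0.16, -0.16, 0.14, 0.26, -0.11, -0.09, -0.22, -0.23, 0.18, 0.33, -0.11, -0.11, -0.28, -0.29, 0.22, 0.41, -0.1, -0.14, -0.36, -0.37, 0.25, 0.48, -0.1, -0.17, -0.44, -0.45, 0.28, 0.56, -0.09, -0.2, -0.52, -0.53, 0.31, 0.64, -0.08, -0.23, -0.6, -0.61, 0.33, 0.7, -0.08, -0.26, -0.68, -0.69, 0.33, 0.71, -0.08, -0.26, -0.68, -0.69],
)

```text
time: 8.5
position: [0.5477, -0.0172, 0.2083]
orientation: [0.171, -0.097, 0.979, 0.052]
wrist_force: [0.0, -0.8, -0.2]
gripper_width: 0.601
```

```bash
python3 - <<'E'
from h import *
rel(TF-.06*BX,MF);rel(TF,MF)
E
```

```text
t 8.5 p [ 0.5477 -0.0172  0.2083] d [-0.068  0.33   0.349] r [-0.253 -0.693 -0.693] q [-0.27  0.11  0.41  1.89 -0.3   0.86  2.07] g 0.601 F [ 0.  -0.8 -0.2]
t 8.5 p [ 0.5477 -0.0172  0.2083] d [-0.245  0.392  0.278] r [-0.253 -0.693 -0.693] q [-0.27  0.11  0.41  1.89 -0.3   0.86  2.07] g 0.601 F [ 0.  -0.8 -0.2]
```

Emit:
servo_tool(
  motion=[-0.01, 0.03, 0.03, -0.02, -0.06, -0.06, -0.02, 0.06, 0.07, -0.05, -0.14, -0.14, -0.03, 0.1, 0.11, -0.08, -0.22, -0.22, -0.04, 0.14, 0.15, -0.11, -0.3, -0.3, -0.05, 0.18, 0.19, -0.14, -0.38, -0.38, -0.05, 0.22, 0.23, -0.17, -0.46, -0.46, -0.06, 0.26, 0.27, -0.2, -0.54, -0.54, -0.07, 0.3, 0.31, -0.23, -0.62, -0.62, -0.07, 0.33, 0.35, -0.25, -0.69, -0.69, -0.07, 0.33, 0.35, -0.25, -0.69, -0.69, -0.07, 0.33, 0.35, -0.25, -0.69, -0.69],
)

```text
time: 9.6
position: [0.5791, 0.0947, 0.1193]
orientation: [0.329, -0.261, 0.902, 0.098]
wrist_force: [-1.1, 0.2, -3.1]
gripper_width: 0.599
```

```bash
python3 - <<'E'
from h import *
rel(TF,MF)
for c in('side','top'):
    p,d=vision.grab_frame(c); cv2.imwrite(f'pics/{c}4.png',p[:,:,::-1])
E
```

```text
t 9.6 p [0.5791 0.0947 0.1193] d [-0.215  0.006 -0.011] r [-0.001 -0.032 -0.016] q [ 0.62  0.29 -0.66  2.17 -0.95  0.24  3.04] g 0.599 F [-1.1  0.2 -3.1]
```

View pics/side4.png

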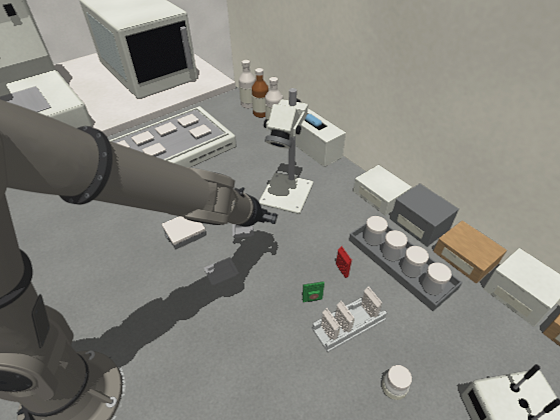

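Emit:
servo_tool(
  motion=[-0.03, 0, 0, 0, 0, 0, -0.06, 0, 0, 0, 0, 0, -0.06, 0, 0, 0, 0, 0],
)

```text
time: 10.0
position: [0.5934, 0.0995, 0.1331]
orientation: [0.33, -0.258, 0.903, 0.097]
wrist_force: [-0.2, 0.8, -1.1]
gripper_width: 0.602
```

```bash
python3 - <<'E'
from h import *
rel(TF,MF)
E
```

```text
t 10.0 p [0.5934 0.0995 0.1331] d [-0.148  0.019 -0.007] r [-0.008 -0.025 -0.024] q [ 0.54  0.27 -0.59  2.13 -0.89  0.27  2.95] g 0.602 F [-0.2  0.8 -1.1]
```

View pics/top4.png

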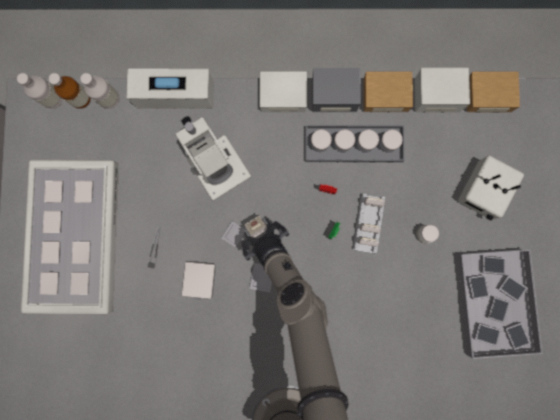

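Joints 6 and 7 are moving away from their limits. In the top view the wax shows at (256,225), facing the camera. I'll continue along the lens axis.

Emit:
servo_tool(
  motion=[-0.03, 0.005, 0, 0, 0, 0, -0.06, 0.01, 0, 0, 0, 0, -0.09, 0.019, 0, 0, -0.01, -0.01, -0.1, 0.019, -0.007, 0, -0.02, -0.02, -0.1, 0.019, -0.007, 0, -0.02, -0.02],
)

```text
time: 10.5
position: [0.6087, 0.116, 0.1543]
orientation: [0.335, -0.263, 0.899, 0.097]
wrist_force: [0.7, 0.0, -1.8]
gripper_width: 0.599
```

```bash
python3 - <<'E'
from h import *
rel(TF,MF)
E
```

```text
t 10.5 p [0.6087 0.116  0.1543] d [-0.047 -0.002  0.001] r [-0.008 -0.005 -0.001] q [ 0.45  0.25 -0.53  2.09 -0.82  0.3   2.84] g 0.599 F [ 0.7  0.  -1.8]
```

Emit:
servo_tool(
  motion=[-0.02, 0, 0, -0.005, -0.005, 0, -0.047, -0.002, 0, -0.008, -0.005, 0, -0.047, -0.002, 0, -0.008, -0.005, 0, -0.047, -0.002, 0, -0.008, -0.005, 0],
)

```text
time: 10.9
position: [0.6179, 0.1211, 0.1634]
orientation: [0.336, -0.263, 0.899, 0.099]
wrist_force: [-0.3, -0.1, -1.6]
gripper_width: 0.6
```

```bash
python3 - <<'E'
from h import *
rel(TF,MF)
for c in('side','top'):
    p,d=vision.grab_frame(c); np.save(f'{c}5.npy',d); np.save(f'{c}5p.npy',p)
    b=(90,240,190,340) if c=='side' else (120,270,170,320)
    cv2.imwrite(f'pics/{c}5.png',cv2.resize(p[b[0]:b[1],b[2]:b[3],::-1],None,fx=4,fy=4,interpolation=cv2.INTER_CUBIC))
W0=np.load('W.npz')
s=manip.state()
for c in('side','top'):
    P=world(c,np.load(f'{c}5.npy'))
    l=(P-HEAD)@np.stack([np.cross(BY,BX),BY,BX],1)*1000  # head frame x,y,z (x = y cross z)
    m=(l[...,2]<-150)&(l[...,2]>-200)&(abs(l[...,0])<70)&(abs(l[...,1])<30)
    q=l[m]; print(c,m.sum())
    for lo in range(-70,70,7):
        k=(q[:,0]>=lo)&(q[:,0]<lo+7)
        if k.sum()>2: print(lo,k.sum(),'z',np.round(np.percentile(q[k,2],[10,50,90]),1),'y',np.round(np.percentile(q[k,1],[2,98])))
E
```

```text
t 10.9 p [0.6179 0.1211 0.1634] d [-0.001  0.     0.001] r [ 0.001 -0.    -0.002] q [ 0.42  0.25 -0.5   2.05 -0.78  0.32  2.78] g 0.6 F [-0.3 -0.1 -1.6]
side 3
top 354
-70 15 z [-178.9 -166.3 -163.1] y [-29.  27.]
-63 5 z [-168.2 -167.3 -164.9] y [-30.  22.]
-56 4 z [-169.3 -168.3 -167.1] y [-29.  29.]
-49 19 z [-178.6 -176.6 -170.4] y [-28.  28.]
-42 31 z [-181.8 -177.7 -172. ] y [-27.  29.]
-35 40 z [-186.8 -178.2 -172.9] y [-27.  27.]
-28 36 z [-180.2 -177.2 -169. ] y [-29.  29.]
-21 35 z [-179.9 -177.4 -171. ] y [-27.  25.]
-14 49 z [-180.  -174.7 -169.6] y [-27.  28.]
-7 29 z [-178.4 -172.  -168.7] y [-25.  26.]
0 26 z [-179.3 -172.8 -168.8] y [-23.  24.]
7 23 z [-179.  -175.2 -169.5] y [-22.  25.]
14 14 z [-179.1 -177.2 -173.1] y [-24.  23.]
21 10 z [-180.5 -177.9 -177.1] y [-25.  26.]
28 17 z [-180.6 -179.2 -177.6] y [-21.  22.]
```

View pics/side5.png

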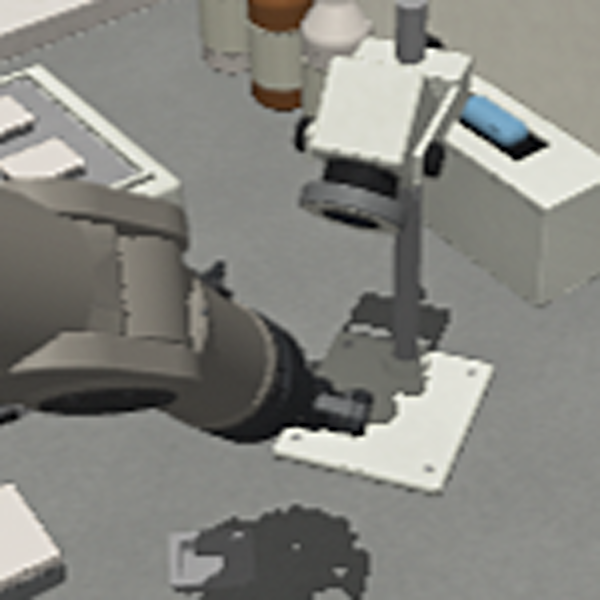

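View pics/top5.png

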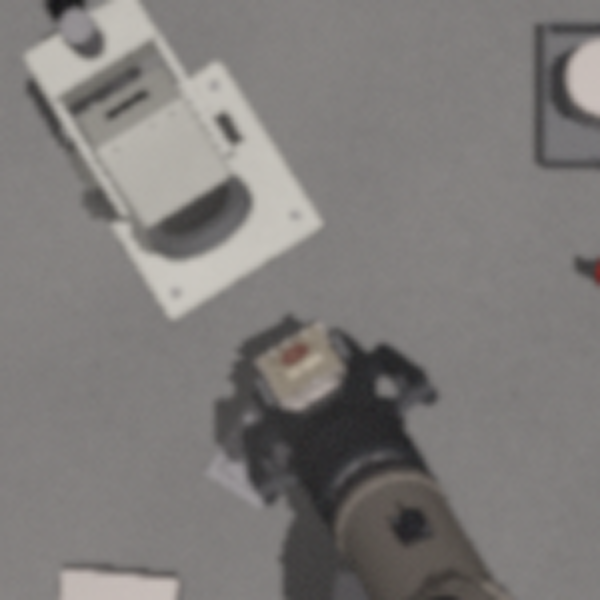

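```bash
python3 - <<'E'
from h import *
rel(TF,MF); print(np.abs(manip.state()['qd']).max()); print(manip.sign_off())
E
```

```text
t 11.0 p [0.6175 0.121  0.163 ] d [-0.003 -0.     0.   ] r [ 0.001 -0.002 -0.003] q [ 0.42  0.25 -0.5   2.06 -0.78  0.32  2.78] g 0.601 F [-0.  -1.  -0.9]
0.002139102901603204
the job is handed in; nothing more can be done
None
```

I took the small-wax block from the third slot, held it by its cassette side edges and drew it straight up. I then held it in front of the block camera and handed the job in at about 11 s. The sign-off reports no verdict.

**Which block:** the third slot's wax top measured about 55 mm and was narrow. The other three measured about 67 mm and were wide. Both networks also picked that block.

**Last checks before handing in:**
- **Tool pose:** within about 1 mm and 0.002 rad of the target, with the arm at rest.
- **Grip:** 0.60 of full opening, about 51 mm, which matches the 52 mm cassette.
- **Wax face:** the top camera put it at about -170 mm along the head's axis, so 120 mm from the lens. It looked centred to a few mm and square to about 1–2 degrees.
- **Other blocks and bench:** the pictures after the lift and during the carry showed the other blocks seated, and I saw nothing moved. I did not measure this.

**What disagreed or was weak:**
- **Near the joint limits:** on the way in, joint 7 reached 3.04 of 3.05 rad and joint 6 reached 0.24 against a lower limit of 0.2. Both had moved away by the final pose, at 2.78 and 0.32.
- **Camera yaw and tilt:** most of the fits agreed to about 1 degree (yaw 32–33, tilt 40.6–41.5). A small side face gave 28 degrees yaw, and I disregarded it.
- **Side camera:** the arm hid the wax from it at the end, so the final face check rests on the top camera alone.

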